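# Clear, shut and lock the shutter of a bench dust-extraction inlet

## Robot

A 6-joint arm with a two-finger parallel gripper is mounted at the origin on a cart in front of the work surface, level with it; the furniture and walls round the work are solid. World frame = base frame: x ahead of the robot, y to its left, z up, the work surface at z = 0. Lengths are in m, angles in rad, forces in N, time in s.
With the tool pointing down it reaches from about 0.35 to 0.85 m from the base axis. Payload 8.1 kg.
Tool frame: the origin (TCP) lies at the very end of the fingers, on their centre line; the grasp point (between the pads) lies 19 mm behind it; z points along the fingers, y is the line along which they close (so a half turn about z gives the same grasp; the last joint's range is limited). The gripper opens to 93 mm and grips with 3 to 60 N. Pads are 15 mm wide; open, the fingers measure 128 mm over their backs; the gripper's body (75 mm by 188 mm) begins 65 mm behind the grasp point.
Start: joints at [-1.418, 0.13, 1.488, -0, 1.523, -0.085], TCP at [0.141, -0.583, 0.219] pointing down, gripper open.
Joint ranges: [-2.96, 2.96], [-0.89, 2.26], [0.02, 2.5], [-1.34, 4.48], [0, 2.73], [-2.66, 2.66]. Speed limits (rad/s): [2.39, 2.39, 2.79, 3.14, 3.14, 3.14].

## Interface

Orientations are given as a rotation vector (axis times angle).
In Python, from plant import monitor, eyes, ticket gives the robot as it stands.
- The arm moves only by the tool arm_command, never from a script. Its argument "deltas" is a list that holds one entry, the list of rows, each a list of 6 numbers: the shift along the world's x, y, z in cm, then the turn, a rotation vector about the world's x, y, z in degrees. In form: [[[tx, ty, tz, rx, ry, rz], ...]]. A call has 1 to 12 rows; each row shifts and turns the commanded pose from where the row before left it; what a row does not reach is not made up. A row lasts 1/12 s, in which the tool goes at most 41.7 mm and 7.16 degrees, less where a joint would pass 70% of its speed; a pose out of reach is approached as far as the arm can. A call is refused whole if a number of a shift passes 4.17 or a number of a turn 7.16, either way. A call with a gripper value outside its range is refused whole. "gripper" is the opening, from -1 (shut) to 1 (fully open), set as the call begins (left out, the last holds). The fingers move at their own pace and stop on an object; "squeeze" is the grip in N (left out, the last holds). Time passes only in rows, so rows that do not move let the fingers close. It gives the time, the measured TCP pose, the force, the opening and the grip force at its end, in the units of the state.
- monitor.read_state(): the state, without advancing time (a new reading comes with each control period).
- eyes.read_camera(name): name is "scene" or "top"; returns the picture (420x560x3 uint8, blue, green, red); there is no depth.
- eyes.camera_model(name): a dict with "fx", "fy", "cx", "cy" (pixels), "rvec" (rotation vector, rad) and "tvec" (3), from world to camera coordinates, as OpenCV has them. Camera axes: x right, y down, z forward; pixel columns grow to the right and rows downward; lengths in m; the calibration is good to about 2 mm. A picture is of the moment at which its call begins. camera_model takes no time and is no camera call.
- ticket.close_job(): hands the job in; it is judged then, once.
The state is a dict: "t": time; "q": joint angles; "dq": joint speeds; "joint_torque": joint torques, N m; "tool_pos": TCP position; "orientation": TCP orientation; "force": force on the tool from outside, world axes, zero at the start; "wrist_torque": the same for the moment, N m; "opening": finger opening in m; "gripper_force": force on a finger pad.
Only numpy, scipy, OpenCV 4.12 (cv2) and the standard library are available. Lean on these libraries where they do the work, as an engineer would, in place of code of your own. Each camera call takes 0.05 s, during which the arm holds its last target. There are 200 camera calls.

## Task

A stone chip has lodged on the grille of the dust-extraction inlet in the bench and keeps its shutter from closing: lift the chip out and put it on the bench clear of the inlet. The shutter is a thin flush sheet without a handle: set the closed fingertips down on it slowly, press lightly (it bends if you lean on it) and slide it fully shut, then take the locking pin from its parking hole and put it all the way down in the hole behind the shutter. Leave the whetstone, brush and claw chisel where they are.

Things in the scene. Friction and masses are not known exactly. Their poses are not given: they have to be found in the camera images.
- inlet: Grey metal inlet fixed in the bench, a flat frame 150 mm wide (x), 232 mm long (y), z up. Deck (its top face) 36 mm above this origin and 28 to 36 mm above the bench, varying. +y is the shutter's closing direction. Along y, mm: cover plate with two pin holes -116 to -30; window 90 wide between side rails -30 to 101, showing the shutter and, when open, the duct mouth (35 to 101); front bar to 116.
- mouth (a point): Centre of the duct mouth (66 mm along the inlet's y, 90 mm across), at deck height, 12 mm above the grille on which the chip lies. Axes as the inlet's.
- shutter (a joint): Opening in m: 0 = fully shut at its stop, 0.066 = fully open (toward -y of the inlet); starts 0.058 to 0.066. Bright steel sheet 100 x 144 x 4 mm, top 5 mm below the deck, held in grooves, rear end under the cover. Sliding drag about 6 N: fingertips carry it by friction at about 10 to 20 N of press, slip if lighter. Rigid: touch it slowly; bent above 30 N.
- sheet (a point): Point on the shutter's top face, on its centre line, amid faint flush lines (no grip), 42 mm behind its leading edge; moves with it. Open, it lies near inlet y = -3 mm, with at least 20 mm of bare sheet before and behind it; fully shut, at y = 60 mm. Axes as the inlet's.
- chip: Loose white stone offcut, irregular, 28 (its x) x 36 (its y) x 20 mm high, 26 g; origin at the centre of its underside. It lies flat on the grille, its x within 0.3 rad of the inlet's x; its upper 8 mm stand above the deck. Grasp it across its x.
- chip_mid (a point): Middle of the chip, 10 mm above its underside.
- pin: Loose upright locking pin, 60 g, origin at the tip: steel shaft 9.4 mm in diameter, 20 mm long, the last 5 mm tapered to 4.4 mm; flange 28 mm in diameter, 3.5 mm thick; then a black round knob 20 mm in diameter, 24 to 48 mm above the tip, gripped from above. It starts in the parking hole, flange on the deck.
- pin_tip (a point): Lowest point of the pin, on its axis. Axes as the pin's (z up along it).
- pin_knob (a point): Point on the pin's axis, 36 mm above its tip, in the middle of the knob.
- park_hole (a point): Centre of the parking hole at deck height, near the cover plate's edge (inlet x = 60, y = -85 mm). The hole is 12 mm in diameter in a 4 mm plate, hollow below, ringed by a brass bush.
- lock_hole (a point): Centre of the lock hole at deck height, on the cover plate's centre line (inlet x = 0, y = -50 mm); 12 mm in diameter in a 4 mm plate, hollow below, ringed by a brass bush. The shutter blocks it from below until fully shut; then the pin goes 20 mm down, flange on the deck, right behind the shutter's rear edge, and keeps it shut. Axes as the inlet's.
- whetstone: Grey and tan sharpening stone, 48 x 150 x 24 mm, loose on the bench; a bystander. Origin at the centre of its underside, long axis y.
- brush: Wooden bench brush, 59 x 251 x 30 mm, loose on the bench; a bystander. Origin at the centre of its underside, long axis y.
- claw_chisel: Toothed steel stone chisel, 22 x 166 x 14 mm, loose on the bench; a bystander. Origin at the centre of its underside, long axis y.

How it is judged:
On the way, in this order (a step that is already met when the one before it is completed fails the run):
1. the chip is off the inlet, on the bench, with the shutter still open (horizontal distance between chip_mid and mouth above 0.08 m and height (world z) of chip_mid below 0.024 m and value of joint shutter above 0.03 m), for 0.2 s.
2. the shutter is fully shut, the pin not yet in the lock hole (value of joint shutter below 0.003 m and not (horizontal distance between pin_tip and lock_hole below 0.005 m and z of pin_tip in the frame of lock_hole below -0.016 m and angle between pin's own z axis and vertical below 0.12 rad)), for 0.2 s.
At the end, for the whole second after the job is handed in: Chip at rest on the bench, off the inlet (its middle under 24 mm up, over 80 mm from the mouth's centre); shutter open by less than 5 mm; pin at rest in the lock hole, upright within 0.12 rad, its tip within 5 mm of the hole's axis and at least 16 mm below the deck (horizontal distance between chip_mid and mouth above 0.08 m and height (world z) of chip_mid below 0.024 m and linear speed of each of chip, pin below 0.02 m/s and value of joint shutter below 0.005 m and horizontal distance between pin_tip and lock_hole below 0.005 m and z of pin_tip in the frame of lock_hole below -0.016 m and angle between pin's own z axis and vertical below 0.12 rad); the robot touches nothing.
It fails at once if the shutter is pressed or pushed with more than 30 N (contact force between anything else and shutter above 30 N).
It fails at once if the whetstone, the brush or the claw chisel is moved more than 30 mm (distance of any of whetstone, brush, claw_chisel from where it was at the start of the episode above 0.03 m).
It also fails if it takes over 59 s, if anything falls off the work surface, if the arm or the gripper's body presses on something with over 40 N, if the wrist force passes 120 N, or if a joint passes its speed limit or range.

## Working session

There is one attempt and no reset: what is moved stays moved. The work goes in short steps, Python scripts to look and compute and a tool call to move; the robot and the scene stay as the last step left them, time stands still between calls to the robot, and variables do not carry over. Pictures are saved under pics/ and viewed, at most 10 in all, crops included, and the job is handed in when it is done.

Besides the shell and the picture viewer there is one more tool, called after "Call:" in YAML: its name, and indented under it one key for each argument. arm_command: Moves the arm, as the interface text tells. Its arguments: {"type":"object","properties":{"deltas":{"type":"array"},"gripper":{"type":"number"},"squeeze":{"type":"number"}},"required":["deltas"]}

```bash
mkdir -p pics; ls; python3 - <<'E'
from plant import monitor, eyes
import cv2
s=monitor.read_state(); print(s)
for n in("scene","top"):
    cv2.imwrite(f"pics/{n}0.png",eyes.read_camera(n)); print(n,eyes.camera_model(n))
E
```

```text
pics
{'t': 0.0, 'q': array([-1.41840002e+00,  1.31157337e-01,  1.48928796e+00, -2.30596673e-05,
        1.52302949e+00, -8.54047307e-02]), 'dq': array([ 0.00083994, -0.00021102, -0.00039383,  0.00058908,  0.00029589,
        0.00021797]), 'joint_torque': array([ 1.12205951e-03, -5.59847546e+01, -4.91754270e+01,  7.68102380e-02,
        3.57192254e-02, -1.63923669e-04]), 'tool_pos': array([ 0.14126055, -0.5825291 ,  0.217585  ]), 'orientation': array([-3.11754469e+00, -3.72436192e-01,  1.35087720e-04]), 'force': array([ 0.47776815, -0.01862827,  0.37512013]), 'wrist_torque': array([-0.00638944,  0.0115663 , -0.0445081 ]), 'gripper_force': 0.0, 'opening': 0.09280071326217999}
scene {'fx': 513.5502103811768, 'fy': 513.5502103811768, 'cx': 277.45332239297863, 'cy': 218.38955407117166, 'rvec': array([ 0.66547691, -2.47881364,  1.30162848]), 'tvec': array([0.62779452, 0.01538361, 1.03952765])}
top {'fx': 406.94517681114485, 'fy': 406.94517681114485, 'cx': 281.4465810354828, 'cy': 209.08849088795685, 'rvec': array([ 2.15812538, -2.1038841 ,  0.20682714]), 'tvec': array([0.33101776, 0.51408233, 0.80579022])}
```

View pics/top0.png

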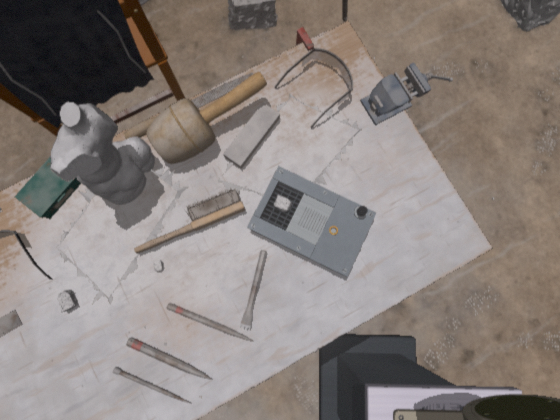

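View pics/scene0.png

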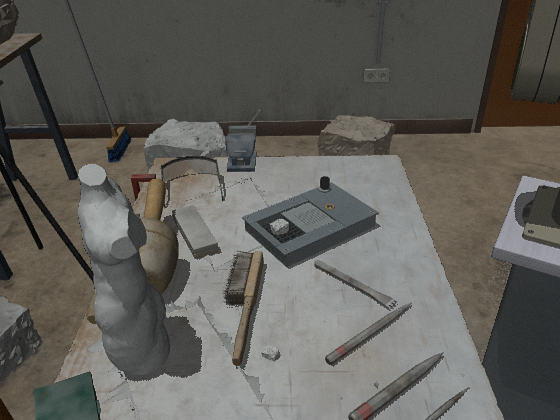

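The top view shows the inlet at about (312,222), the chip at (283,203), the pin at (362,212) and the lock bush at (333,231). The brush, whetstone and chisel lie around it. I'll zoom in to measure.

```bash
python3 - <<'E'
import cv2
a=cv2.imread('pics/top0.png')[155:290,235:390]
cv2.imwrite('pics/topc.png',cv2.resize(a,None,fx=4.4,fy=4.4,interpolation=cv2.INTER_CUBIC))
a=cv2.imread('pics/scene0.png')[165:275,235:390]
cv2.imwrite('pics/scenec.png',cv2.resize(a,None,fx=5,fy=5,interpolation=cv2.INTER_CUBIC))
E
```

```text
(no output)
```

View pics/topc.png

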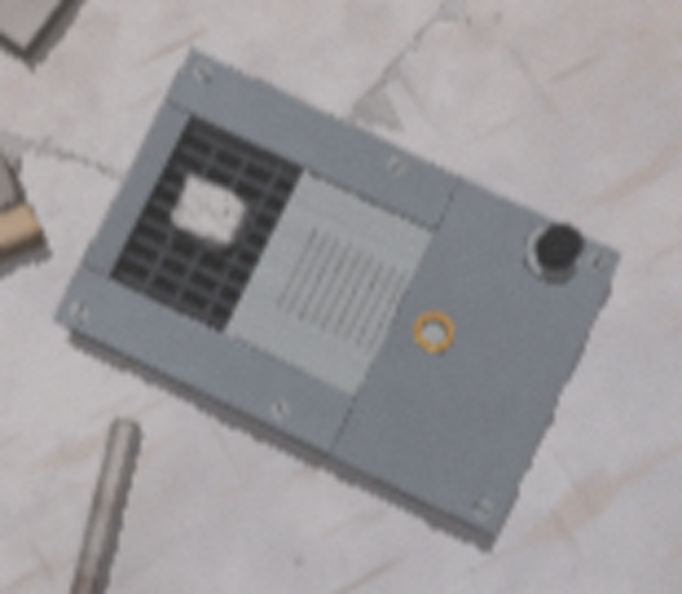

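View pics/scenec.png

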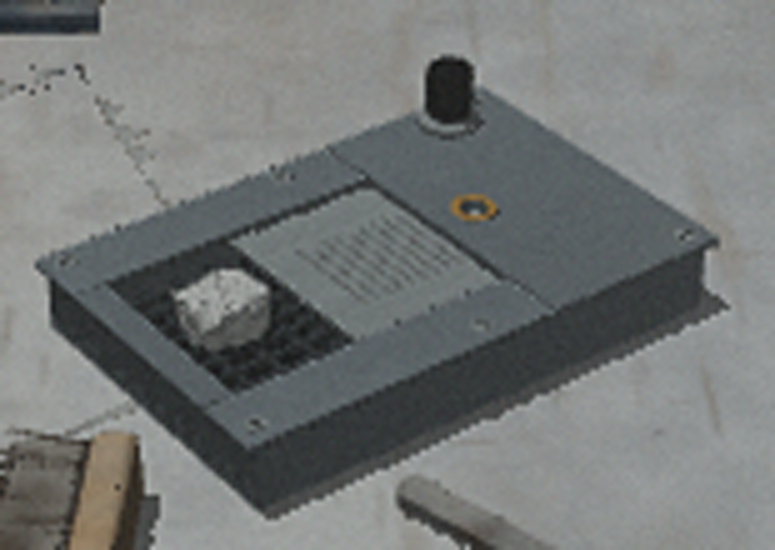

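The crops give the deck corners, cover edge ends and bush in both views, plus the chip and knob. I'll fit the inlet pose jointly.

```bash
cat >h.py <<'E'
import numpy as np,cv2
from plant import eyes
from scipy.optimize import least_squares
C={n:eyes.camera_model(n) for n in("top","scene")}
def proj(n,P):
    c=C[n];K=np.array([[c['fx'],0,c['cx']],[0,c['fy'],c['cy']],[0,0,1]])
    return cv2.projectPoints(np.float64(P).reshape(-1,1,3),c['rvec'],c['tvec'],K,None)[0][:,0]
def at(n,uv,z):
    c=C[n];R=cv2.Rodrigues(c['rvec'])[0];o=-R.T@c['tvec']
    d=R.T@np.array([(uv[0]-c['cx'])/c['fx'],(uv[1]-c['cy'])/c['fy'],1]);return o+d*(z-o[2])/d[2]
def crop(p,x0,y0,f): return (np.array(p,float)+.5)/f-.5+[x0,y0]
def w(q,P):
    P=np.atleast_2d(P).astype(float);c,s=np.cos(q[2]),np.sin(q[2])
    return np.c_[q[0]+c*P[:,0]-s*P[:,1],q[1]+s*P[:,0]+c*P[:,1],q[3]+P[:,2]]
E
python3 - <<'E'
from h import *
M=np.array([[75,116,0],[-75,116,0],[-75,-116,0],[75,-116,0],[0,-50,0],[75,-30,0],[-75,-30,0]])/1e3
t=crop([[195,50],[55,318],[490,550],[620,255],[433,332],[455,185],[335,450]],235,155,4.4)
s=crop([[40,265],[248,450],[718,240],[485,88],[473,208],[330,150],[553,312]],235,165,5)
for k in("both","top","scene"):
    def f(q):
        r=[]
        if k!="scene":r.append(proj("top",w(q,M))-t)
        if k!="top":r.append(proj("scene",w(q,M))-s)
        return np.vstack(r).ravel()
    x0=at("top",t[:4].mean(0),.03)
    a,b=at("top",t[4],.03),at("top",t[:2].mean(0),.03)
    yaw=np.arctan2(*(b-a)[[1,0]])-np.pi/2
    r=least_squares(f,[x0[0],x0[1],yaw,.03]);q=r.x
    print(k,q.round(4),"rms",np.sqrt(np.mean(r.fun**2)).round(2))
    if k=="both": print(r.fun.reshape(-1,2).round(1).tolist());Q=q
np.save('q.npy',Q)
print("mouth,lock,park",w(Q,np.array([[0,68,0],[0,-50,0],[60,-85,0]])/1e3).round(4).tolist())
# pin knob top (48-20=28 above deck), chip top at +8
z=Q[3]
print("knob top",at("top",crop([560,243],235,155,4.4),z+.028),at("scene",crop([449,66],235,165,5),z+.028))
ct=crop([[187,177],[247,195],[237,232],[172,222]],235,155,4.4)
P=np.array([at("top",p,z+.006) for p in ct]);print("chip",P.round(4).tolist(),P.mean(0))
print("chip scene",at("scene",crop([222,284],235,165,5),z+.006))
c,s=np.cos(Q[2]),np.sin(Q[2]);
print("chip in inlet", (P[:,:2]-Q[:2])@np.array([[c,-s],[s,c]]))
E
```

```text
both [ 0.4862  0.2796 -0.4388  0.0328] rms 0.91
[[-0.5, -0.5], [-0.7, 0.1], [0.5, -2.6], [0.7, 0.3], [0.0, 0.4], [1.5, -1.5], [-1.8, 1.3], [-0.8, -0.7], [0.3, 0.1], [0.8, 0.4], [0.1, 0.3], [0.7, 0.8], [-0.2, -0.1], [1.1, 0.4]]
top [ 0.4864  0.2788 -0.4397  0.0263] rms 1.08
scene [ 0.4903  0.2727 -0.4383  0.0278] rms 0.43
mouth,lock,park [[0.5151, 0.3411, 0.0328], [0.4649, 0.2343, 0.0328], [0.5044, 0.1771, 0.0328]]
knob top [0.50534574 0.17891522 0.06083593] [0.50733402 0.17603997 0.06083593]
chip [[0.537, 0.3539, 0.0388], [0.5289, 0.3248, 0.0388], [0.5107, 0.3292, 0.0388], [0.5147, 0.3605, 0.0388]] [0.52282819 0.34208559 0.03883593]
chip scene [0.52549746 0.33751478 0.03883593]
chip in inlet [[ 0.01440858  0.0888354 ]
 [ 0.01945281  0.05910826]
 [ 0.00108039  0.05537221]
 [-0.00853485  0.08536287]]
```

```bash
python3 - <<'E'
from h import *
M=np.array([[75,116,0],[-75,116,0],[-75,-116,0],[75,-116,0],[0,-50,0],[75,-30,0],[-75,-30,0]])/1e3
t=crop([[195,49],[55,318],[491,538],[620,255],[433,332],[459,177],[329,453]],235,155,4.4)
s=crop([[40,265],[248,450],[718,240],[485,88],[473,208],[330,150],[553,312]],235,165,5)
# joint fit with a per-camera pixel offset (weakly regularised) to absorb calibration
def f(x):
    q=x[:4]
    return np.r_[(proj("top",w(q,M))+x[4:6]-t).ravel(),(proj("scene",w(q,M))+x[6:8]-s).ravel(),x[4:]/1.0]
r=least_squares(f,[.486,.28,-.44,.032,0,0,0,0]);Q=r.x[:4];print(r.x.round(4),r.fun.reshape(-1,2).round(1).tolist())
np.save('q.npy',r.x)
print("mouth,lock,park,sheet",w(Q,np.array([[0,68,0],[0,-50,0],[60,-85,0],[0,-3,-5]])/1e3).round(4).tolist())
# refine chip: fit box silhouette via top face quad
z=Q[3];c,s_=np.cos(Q[2]),np.sin(Q[2])
for nm,p,o,a in(("top",[[187,177],[247,195],[237,232],[172,222]],(235,155,4.4),r.x[4:6]),):
    P=np.array([at(nm,u-a,z+.007) for u in crop(p,*o)]);print("chip",P.mean(0).round(4))
    e=[P[1]-P[0],P[2]-P[3]];print("y-edge angles rel inlet y",[np.degrees(np.arctan2(*(-v)[[1,0]])-np.pi/2-Q[2]) for v in e])
print("chip scene",at("scene",crop([222,284],235,165,5)-r.x[6:8],z+.007))
from scipy.spatial.transform import Rotation as R
from plant import monitor
st=monitor.read_state();print(R.from_rotvec(st['orientation']).as_matrix().round(4))
E
```

```text
[ 0.4877  0.2783 -0.4374  0.0304 -0.4257  0.2812  0.0965 -0.5478] [[-0.4, -0.3], [-0.4, -0.1], [0.4, -0.4], [0.5, 0.0], [0.1, 0.1], [0.5, 0.1], [-0.3, 0.3], [-0.9, -0.7], [0.1, -0.0], [0.3, 0.2], [-0.3, 0.2], [0.3, 0.7], [-0.5, -0.2], [0.7, 0.3], [-0.4, 0.3], [0.1, -0.5]]
mouth,lock,park,sheet [[0.5165, 0.3399, 0.0304], [0.4665, 0.233, 0.0304], [0.506, 0.1759, 0.0304], [0.4864, 0.2756, 0.0254]]
chip [0.5237 0.3412 0.0374]
y-edge angles rel inlet y [np.float64(9.547817289831602), np.float64(17.695159711102864)]
chip scene [0.52574567 0.33751371 0.037447  ]
[[ 9.719e-01  2.356e-01 -3.000e-04]
 [ 2.356e-01 -9.719e-01  1.700e-03]
 [ 1.000e-04 -1.700e-03 -1.000e+00]]
```

Fit residuals are about 0.5 px. The inlet is at (0.488, 0.278) with yaw -25° and deck at about 0.030. The chip is at about (0.5245, 0.340) with yaw around -13°. I'm starting to move.

Call:
arm_command:
  deltas:
    - [[2.0,2.9,0,0,0,2.5],[2.0,2.9,0,0,0,2.5],[2.0,2.9,0,0,0,2.5],[2.0,2.9,0,0,0,2.5],[2.0,2.9,0,0,0,2.5],[2.0,2.9,0,0,0,2.5],[2.0,2.9,0,0,0,2.5],[2.0,2.9,0,0,0,2.5],[2.0,2.9,0,0,0,2.5],[2.0,2.9,0,0,0,2.5],[2.0,2.9,0,0,0,2.5],[2.0,2.9,0,0,0,2.5]]
  gripper: 0.0
  squeeze: 15

```text
t: 1.1
tool_pos: [0.3818, -0.2334, 0.2184]
orientation: [-2.915, -1.17, 0.0]
force: [-0.0, -0.8, -0.2]
opening: 0.0467
gripper_force: 0.0
```

Call:
arm_command:
  deltas:
    - [[1.0,3.2,0,0,0,2.5],[1.0,3.2,0,0,0,2.5],[1.0,3.2,0,0,0,2.5],[1.0,3.2,0,0,0,2.5],[1.0,3.2,0,0,0,2.5],[1.0,3.2,0,0,0,2.5],[1.0,3.2,0,0,0,2.5],[1.0,3.2,0,0,0,2.5],[1.0,3.2,0,0,0,2.5],[1.0,3.2,0,0,0,2.5],[1.0,3.2,0,0,0,2.5],[1.0,3.2,0,0,0,2.5]]

```text
t: 2.1
tool_pos: [0.5013, 0.1507, 0.2182]
orientation: [-2.513, -1.885, 0.001]
force: [0.4, -0.8, -0.3]
opening: 0.0467
gripper_force: 0.0
```

Call:
arm_command:
  deltas:
    - [[0.29,2.36,-1.0,0,0,0.5],[0.29,2.36,-1.0,0,0,0.5],[0.29,2.36,-1.0,0,0,0.5],[0.29,2.36,-1.5,0,0,0.5],[0.29,2.36,-2.0,0,0,0.5],[0.29,2.36,-2.5,0,0,0.5],[0.29,2.36,-2.5,0,0,0],[0.29,2.36,-2.5,0,0,0],[0,0,-1.5,0,0,0],[0,0,-1.3,0,0,0],[0,0,0,0,0,0],[0,0,0,0,0,0]]
  gripper: -0.1

```text
t: 3.1
tool_pos: [0.524, 0.3368, 0.0499]
orientation: [-2.465, -1.947, 0.003]
force: [-1.1, 0.3, -0.1]
opening: 0.0417
gripper_force: 0.0
```

```bash
python3 - <<'E'
from plant import eyes
import cv2,numpy as np
a=eyes.read_camera("top");b=eyes.read_camera("scene")
cv2.imwrite("pics/t1.png",a);cv2.imwrite("pics/s1.png",b)
k=dict(fx=4,fy=4,interpolation=cv2.INTER_CUBIC)
cv2.imwrite("pics/c1.png",np.hstack([cv2.resize(a[150:290,230:330],None,**k),cv2.resize(b[150:290,235:335],None,**k)]))
E
```

```text
(no output)
```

View pics/c1.png

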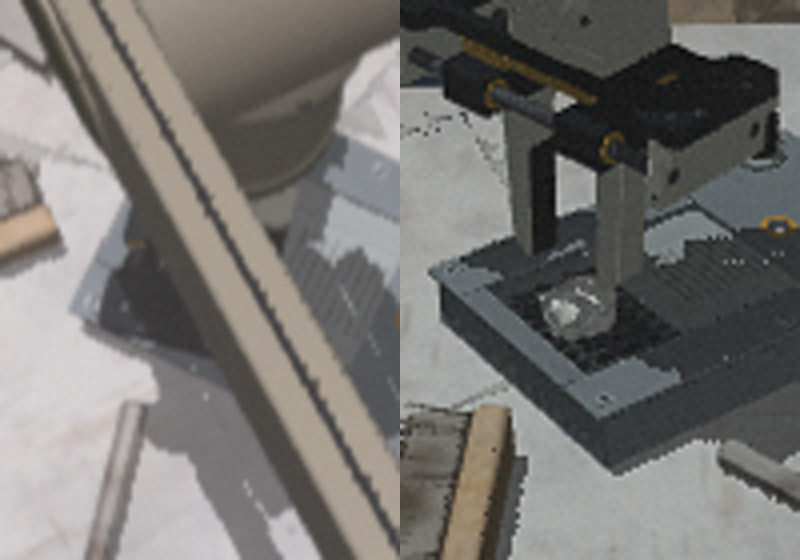

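The scene crop shows the fingers straddling the chip (chip at about (578,308) in the crop), hovering above the deck. I'll descend to about deck level and close softly.

Call:
arm_command:
  deltas:
    - [[0.05,0.2,-0.5,0,0,0],[0,0,-0.5,0,0,0],[0,0,-0.4,0,0,0],[0,0,-0.4,0,0,0],[0,0,-0.2,0,0,0],[0,0,0,0,0,0]]

```text
t: 3.7
tool_pos: [0.5245, 0.3393, 0.0297]
orientation: [-2.465, -1.947, 0.002]
force: [-0.1, -0.1, 0.3]
opening: 0.042
gripper_force: 0.0
```

Call:
arm_command:
  deltas:
    - [[0,0,0,0,0,0],[0,0,0,0,0,0],[0,0,0,0,0,0],[0,0,0,0,0,0],[0,0,0,0,0,0],[0,0,0,0,0,0]]
  gripper: -1
  squeeze: 5

```text
t: 4.2
tool_pos: [0.5252, 0.3398, 0.0308]
orientation: [2.465, 1.948, 0.001]
force: [-0.2, -0.2, -0.3]
opening: 0.0282
gripper_force: 4.9
```

The grip reads 28.2 mm, which is the chip's width. I'll reopen slightly, go 5 mm deeper and regrip.

Call:
arm_command:
  deltas:
    - [[0,0,0,0,0,0],[0,0,0,0,0,0],[0,0,-0.25,0,0,0],[0,0,-0.25,0,0,0],[0,0,0,0,0,0]]
  gripper: -0.25

```text
t: 4.62
tool_pos: [0.5246, 0.3394, 0.0248]
orientation: [-2.465, -1.948, 0.002]
force: [0.3, 0.2, -0.7]
opening: 0.0348
gripper_force: 0.0
```

Call:
arm_command:
  deltas:
    - [[0,0,0,0,0,0],[0,0,0,0,0,0],[0,0,0,0,0,0],[0,0,0,0,0,0],[0,0,0,0,0,0],[0,0,0.3,0,0,0],[0,0,0.6,0,0,0],[0,0,1.0,0,0,0],[0,0,2.0,0,0,0],[0,0,2.0,0,0,0],[0,0,1.0,0,0,0]]
  gripper: -1
  squeeze: 15

```text
t: 5.53
tool_pos: [0.5266, 0.3406, 0.0987]
orientation: [2.464, 1.947, 0.007]
force: [0.8, 1.0, 0.2]
opening: 0.0281
gripper_force: 14.5
```

Call:
arm_command:
  deltas:
    - [[1.55,-2.05,0,0,0,0],[1.55,-2.05,0,0,0,0],[1.55,-2.05,0,0,0,0],[1.55,-2.05,0,0,0,0],[1.55,-2.05,0,0,0,0],[1.55,-2.05,0,0,0,0],[0,0,-2.0,0,0,0],[0,0,-2.5,0,0,0],[0,0,-2.0,0,0,0],[0,0,-1.0,0,0,0],[0,0,-0.5,0,0,0],[0,0,0,0,0,0]]

```text
t: 6.53
tool_pos: [0.6174, 0.2166, 0.0138]
orientation: [-2.464, -1.947, 0.002]
force: [0.3, 0.0, -0.3]
opening: 0.028
gripper_force: 14.5
```

Call:
arm_command:
  deltas:
    - [[0,0,-0.2,0,0,0],[0,0,-0.2,0,0,0],[0,0,0,0,0,0]]

```text
t: 6.78
tool_pos: [0.6189, 0.217, 0.0118]
orientation: [2.464, 1.947, 0.003]
force: [0.6, -0.9, 0.1]
opening: 0.0281
gripper_force: 14.5
```

Call:
arm_command:
  deltas:
    - [[0,0,-0.15,0,0,0],[0,0,-0.15,0,0,0],[0,0,0,0,0,0]]

```text
t: 7.03
tool_pos: [0.618, 0.2167, 0.0077]
orientation: [2.465, 1.948, 0.0]
force: [-0.3, -0.1, -1.3]
opening: 0.0281
gripper_force: 14.5
```

```bash
python3 - <<'E'
from plant import eyes,monitor
import cv2
s=monitor.read_state();print(s['tool_pos'],s['force'])
b=eyes.read_camera("scene");cv2.imwrite("pics/s2.png",b)
cv2.imwrite("pics/c2.png",cv2.resize(b[120:270,210:390],None,fx=4,fy=4,interpolation=cv2.INTER_CUBIC))
E
```

```text
[0.61804478 0.21673617 0.00766292] [-0.28376532 -0.08526774 -1.33281996]
```

View pics/c2.png

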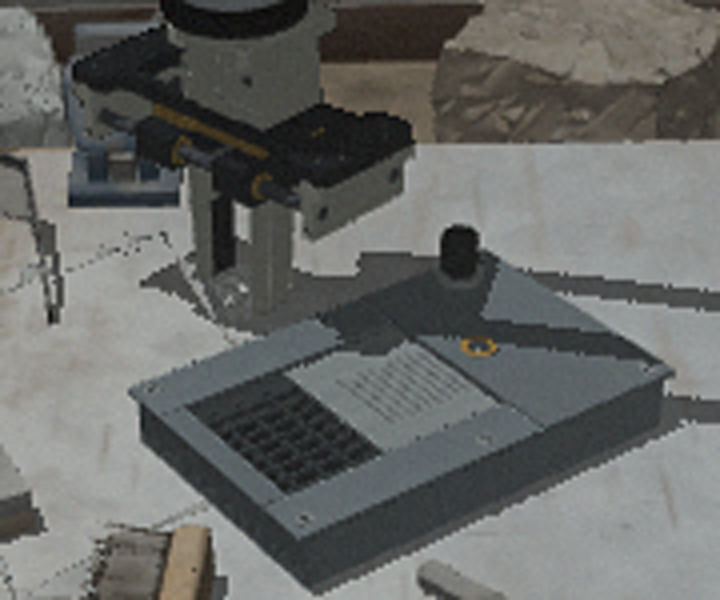

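The chip is held just above clear bench at crop (235,295), behind the inlet. I'll lower a touch more, release and retreat.

Call:
arm_command:
  deltas:
    - [[0,0,-0.1,0,0,0],[0,0,-0.1,0,0,0],[0,0,0,0,0,0]]

```text
t: 7.33
tool_pos: [0.6179, 0.2166, 0.0053]
orientation: [-2.465, -1.947, 0.001]
force: [-0.7, -0.1, -0.2]
opening: 0.0278
gripper_force: 14.5
```

Call:
arm_command:
  deltas:
    - [[0,0,0,0,0,0],[0,0,0,0,0,0],[0,0,0,0,0,0],[0,0,0.5,0,0,0],[0,0,1.0,0,0,0],[0,0,2.0,0,0,0],[0,0,3.0,0,0,0],[0,0,3.0,0,0,0]]
  gripper: -0.1

```text
t: 8.0
tool_pos: [0.6174, 0.2165, 0.1017]
orientation: [-2.465, -1.947, 0.002]
force: [0.5, -0.3, 0.8]
opening: 0.0421
gripper_force: 0.0
```

Call:
arm_command:
  deltas:
    - [[-2.18,0.98,0,0,0,-2],[-2.18,0.98,0,0,0,-2],[-2.18,0.98,0,0,0,-2],[-2.18,0.98,0,0,0,-2],[-2.18,0.98,0,0,0,-2],[-2.18,0.98,0,0,0,-2],[0,0,-1.5,0,0,0],[0,0,-2.0,0,0,0],[0,0,-1.5,0,0,0],[0,0,-0.7,0,0,0],[0,0,-0.3,0,0,0],[0,0,0,0,0,0]]
  gripper: -1
  squeeze: 10

```text
t: 9.0
tool_pos: [0.4872, 0.2754, 0.0408]
orientation: [-2.655, -1.679, 0.001]
force: [-0.6, -0.1, -0.3]
opening: 0.0007
gripper_force: 0.0
```

```bash
python3 - <<'E'
from h import *
from plant import monitor
s=monitor.read_state();print(s['tool_pos'],s['force'])
b=eyes.read_camera("scene");cv2.imwrite("pics/s3.png",b);a=eyes.read_camera("top");cv2.imwrite("pics/t3.png",a)
k=dict(fx=4,fy=4,interpolation=cv2.INTER_CUBIC)
cv2.imwrite("pics/c3.png",np.hstack([cv2.resize(a[150:290,240:340],None,**k),cv2.resize(b[150:290,240:340],None,**k)]))
print(proj("top",s['tool_pos']),proj("scene",s['tool_pos']))
E
```

```text
[0.48724126 0.27540871 0.04080818] [-0.56944951 -0.08778224 -0.27992933]
[[313.97753612 218.85417322]] [[311.06820731 210.48780983]]
```

View pics/c3.png

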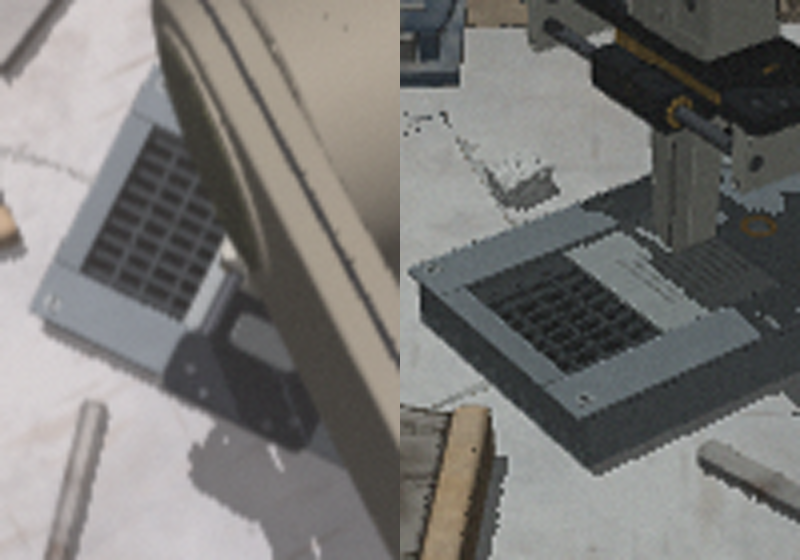

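The chip lies on the bench at crop (525,190). The closed fingertips are over the shutter lines, and the projection matches to 1 px. I'll go down slowly.

Call:
arm_command:
  deltas:
    - [[0,0,-0.3,0,0,0],[0,0,-0.3,0,0,0],[0,0,-0.2,0,0,0],[0,0,-0.1,0,0,0],[0,0,-0.1,0,0,0],[0,0,-0.05,0,0,0],[0,0,0,0,0,0]]

```text
t: 9.68
tool_pos: [0.4872, 0.2755, 0.03]
orientation: [-2.655, -1.679, 0.0]
force: [-0.7, 1.6, 0.4]
opening: 0.0007
gripper_force: 0.0
```

Call:
arm_command:
  deltas:
    - [[0,0,-0.03,0,0,0],[0,0,-0.03,0,0,0],[0,0,-0.03,0,0,0],[0,0,-0.03,0,0,0]]

```text
t: 10.02
tool_pos: [0.4873, 0.2755, 0.029]
orientation: [2.655, 1.679, 0.0]
force: [-0.4, -0.4, 3.8]
opening: 0.0004
gripper_force: 2.1
```

Call:
arm_command:
  deltas:
    - [[0,0,-0.02,0,0,0],[0,0,0,0,0,0]]

```text
t: 10.18
tool_pos: [0.4873, 0.2755, 0.029]
orientation: [2.655, 1.679, 0.0]
force: [-2.3, -0.7, 3.3]
opening: 0.0006
gripper_force: 1.7
```

Call:
arm_command:
  deltas:
    - [[0,0,-0.02,0,0,0],[0,0,0,0,0,0]]

```text
t: 10.35
tool_pos: [0.4873, 0.2755, 0.029]
orientation: [2.655, 1.679, 0.0]
force: [-1.7, -1.3, 6.4]
opening: 0.0002
gripper_force: 2.8
```

Call:
arm_command:
  deltas:
    - [[0,0,-0.02,0,0,0],[0,0,0,0,0,0]]

```text
t: 10.52
tool_pos: [0.4873, 0.2755, 0.029]
orientation: [2.655, 1.679, 0.0]
force: [-3.9, -1.9, 7.8]
opening: 0.0002
gripper_force: 3.7
```

Call:
arm_command:
  deltas:
    - [[0,0,-0.02,0,0,0],[0,0,0,0,0,0]]

```text
t: 10.68
tool_pos: [0.4874, 0.2755, 0.0289]
orientation: [2.655, 1.679, 0.0]
force: [-4.2, -1.4, 9.3]
opening: 0.0003
gripper_force: 4.5
```

Call:
arm_command:
  deltas:
    - [[0,0,-0.02,0,0,0],[0,0,0,0,0,0]]

```text
t: 10.85
tool_pos: [0.4874, 0.2755, 0.0289]
orientation: [2.655, 1.679, 0.0]
force: [-4.3, -2.3, 10.1]
opening: 0.0004
gripper_force: 5.4
```

Call:
arm_command:
  deltas:
    - [[0,0,-0.03,0,0,0],[0,0,-0.03,0,0,0],[0,0,0,0,0,0]]

```text
t: 11.1
tool_pos: [0.4874, 0.2757, 0.0289]
orientation: [-2.655, -1.679, -0.0]
force: [-6.4, -3.7, 15.2]
opening: 0.0002
gripper_force: 7.7
```

Call:
arm_command:
  deltas:
    - [[0.04,0.09,0,0,0,0],[0.08,0.18,0,0,0,0],[0.08,0.18,0,0,0,0],[0.08,0.18,0,0,0,0],[0.08,0.18,0,0,0,0]]

```text
t: 11.52
tool_pos: [0.4912, 0.2837, 0.0289]
orientation: [2.655, 1.679, 0.0]
force: [-5.3, -4.3, 14.8]
opening: 0.0006
gripper_force: 7.5
```

Call:
arm_command:
  deltas:
    - [[0.085,0.18,0,0,0,0],[0.085,0.18,0,0,0,0],[0.085,0.18,0,0,0,0],[0.085,0.18,0,0,0,0],[0.085,0.18,0,0,0,0],[0.085,0.18,0,0,0,0],[0.085,0.18,0,0,0,0],[0.085,0.18,0,0,0,0],[0.085,0.18,0,0,0,0],[0.085,0.18,0,0,0,0]]

```text
t: 12.35
tool_pos: [0.4995, 0.3018, 0.0289]
orientation: [2.655, 1.679, 0.0]
force: [-7.3, -3.4, 14.2]
opening: 0.0003
gripper_force: 7.5
```

Call:
arm_command:
  deltas:
    - [[0.085,0.18,0,0,0,0],[0.085,0.18,0,0,0,0],[0.085,0.18,0,0,0,0],[0.085,0.18,0,0,0,0],[0.085,0.18,0,0,0,0]]

```text
t: 12.77
tool_pos: [0.5037, 0.3108, 0.0289]
orientation: [-2.655, -1.679, -0.0]
force: [-7.3, -4.5, 14.5]
opening: 0.0006
gripper_force: 7.5
```

Call:
arm_command:
  deltas:
    - [[0.085,0.18,0,0,0,0],[0.085,0.18,0,0,0,0],[0.085,0.18,0,0,0,0],[0.085,0.18,0,0,0,0],[0.085,0.18,0,0,0,0],[0.085,0.18,0,0,0,0],[0.085,0.18,0,0,0,0],[0.085,0.18,0,0,0,0]]

```text
t: 13.43
tool_pos: [0.5104, 0.3253, 0.0289]
orientation: [-2.655, -1.679, -0.0]
force: [-7.3, -3.4, 14.9]
opening: 0.0003
gripper_force: 7.5
```

Call:
arm_command:
  deltas:
    - [[0.06,0.13,0,0,0,0],[0.06,0.13,0,0,0,0],[0.06,0.13,0,0,0,0],[0.06,0.13,0,0,0,0]]

```text
t: 13.77
tool_pos: [0.5128, 0.3304, 0.0289]
orientation: [-2.655, -1.679, 0.0]
force: [-6.2, -3.3, 15.4]
opening: 0.0007
gripper_force: 7.4
```

Call:
arm_command:
  deltas:
    - [[0.06,0.13,0,0,0,0],[0.06,0.13,0,0,0,0],[0.06,0.13,0,0,0,0],[0.06,0.13,0,0,0,0]]

```text
t: 14.1
tool_pos: [0.5151, 0.3339, 0.0289]
orientation: [2.653, 1.678, -0.004]
force: [-6.6, -11.3, 18.7]
opening: 0.0003
gripper_force: 9.0
```

The tangential force rose to about 13 N, so the shutter is at its stop after about 64 mm. I'll lift off and move toward the pin, opening the gripper on the way.

Call:
arm_command:
  deltas:
    - [[0,-0.05,0.1,0,0,0],[0,-0.05,0.1,0,0,0],[0,0,0.3,0,0,0],[0,0,1.5,0,0,0],[0,0,3.0,0,0,0],[0,0,3.0,0,0,0],[-0.2,-3.0,0,0,0,0],[-0.2,-3.0,0,0,0,0],[-0.2,-3.0,0,0,0,0],[-0.2,-3.0,0,0,0,0],[-0.1,-3.0,0,0,0,0],[0,0,0,0,0,0]]

```text
t: 15.1
tool_pos: [0.5059, 0.1802, 0.107]
orientation: [2.656, 1.675, -0.002]
force: [-0.9, 0.3, 0.6]
opening: 0.0005
gripper_force: 0.0
```

```bash
python3 - <<'E'
from h import *
from plant import monitor
st=monitor.read_state();print(st['tool_pos'],st['force'])
b=eyes.read_camera("scene");cv2.imwrite("pics/s4.png",b);a=eyes.read_camera("top");cv2.imwrite("pics/t4.png",a)
k=dict(fx=4,fy=4,interpolation=cv2.INTER_CUBIC)
cv2.imwrite("pics/c4.png",np.hstack([cv2.resize(a[150:290,240:320],None,**k),cv2.resize(b[150:290,240:360],None,**k)]))
M=np.array([[75,116,0],[-75,116,0],[-75,-116,0],[75,-116,0],[0,-50,0],[75,-30,0],[-75,-30,0]])/1e3
t=crop([[195,49],[55,318],[491,538],[620,255],[433,332],[459,177],[329,453]],235,155,4.4)
s=crop([[40,265],[248,450],[718,240],[485,88],[473,208],[330,150],[553,312]],235,165,5)
def f(x):
    q=np.r_[x[:3],.034]
    return np.r_[(proj("top",w(q,M))+x[3:5]-t).ravel(),(proj("scene",w(q,M))+x[5:7]-s).ravel(),x[3:]/1.0]
r=least_squares(f,[.486,.28,-.44,0,0,0,0]);Q=np.r_[r.x[:3],.034];print(r.x.round(4),r.fun.reshape(-1,2).round(1).tolist())
print("lock,park",w(Q,np.array([[0,-50,0],[60,-85,0]])/1e3).round(4).tolist())
for nm,p,o,a in(("top",[433,332],(235,155,4.4),r.x[3:5]),("scene",[473,208],(235,165,5),r.x[5:7])):
    print("bush",nm,at(nm,crop(p,*o),.034).round(4),at(nm,crop(p,*o)-a,.034).round(4))
for nm,p,o,a in(("top",[560,243],(235,155,4.4),r.x[3:5]),("scene",[449,66],(235,165,5),r.x[5:7])):
    print("knob",nm,at(nm,crop(p,*o),.062).round(4),at(nm,crop(p,*o)-a,.062).round(4))
E
```

```text
[0.50594617 0.18016539 0.10702773] [-0.882794    0.30682555  0.62896945]
[ 0.4869  0.2797 -0.4372  0.0013  0.1815  0.0283  0.3401] [[-0.6, -0.5], [-0.8, -0.1], [0.4, -0.1], [0.7, -0.0], [0.1, 0.1], [0.6, -0.0], [-0.4, 0.5], [-1.1, -0.8], [0.1, -0.1], [0.5, 0.1], [-0.2, 0.1], [0.4, 0.6], [-0.5, -0.3], [0.9, 0.1], [0.0, 0.2], [0.0, 0.3]]
lock,park [[0.4657, 0.2344, 0.034], [0.5053, 0.1773, 0.034]]
bush top [0.4656 0.2345 0.034 ] [0.4659 0.2345 0.034 ]
bush scene [0.4667 0.234  0.034 ] [0.4674 0.2328 0.034 ]
knob top [0.5051 0.1792 0.062 ] [0.5055 0.1792 0.062 ]
knob scene [0.5065 0.1779 0.062 ] [0.5072 0.1766 0.062 ]
```

View pics/c4.png

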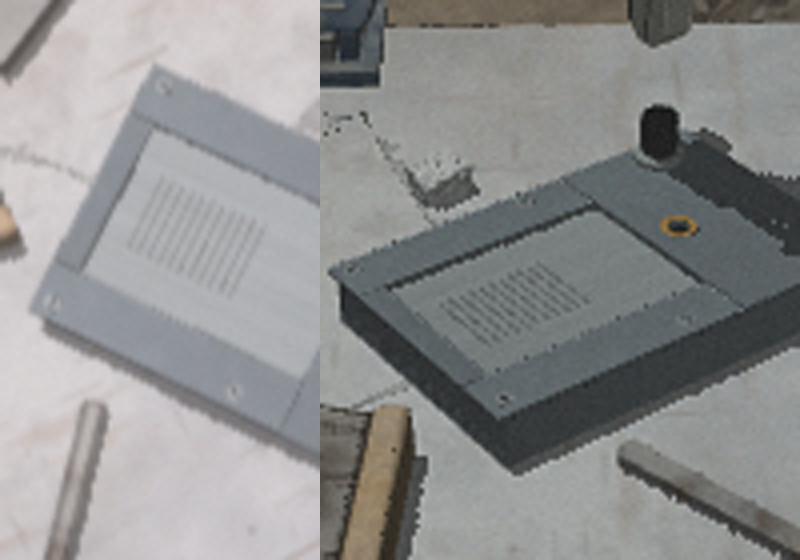

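The shutter is shut right up to the front bar, the lock hole at crop (680,226) is dark and free, and the pin at (658,135) is undisturbed. I'll grasp the pin next. The park-to-lock displacement from the inlet geometry is (-3.95, +5.71) cm.

Call:
arm_command:
  deltas:
    - [[-0.05,-0.25,0,0,0,0],[0,0,0,0,0,0],[0,0,0,0,0,0],[0,0,-1.0,0,0,0],[0,0,-1.5,0,0,0],[0,0,-1.5,0,0,0],[0,0,-1.0,0,0,0],[0,0,-0.8,0,0,0],[0,0,-0.4,0,0,0],[0,0,-0.2,0,0,0],[0,0,0,0,0,0]]
  gripper: -0.14

```text
t: 16.12
tool_pos: [0.5056, 0.182, 0.0431]
orientation: [-2.655, -1.679, 0.0]
force: [-0.2, 1.1, -0.1]
opening: 0.0399
gripper_force: 0.0
```

Call:
arm_command:
  deltas:
    - [[0,0,0,0,0,0],[0,0,0,0,0,0],[0,0,0,0,0,0],[0,0,0,0,0,0],[0,0,0,0,0,0],[0,0,0,0,0,0]]
  gripper: -1
  squeeze: 8

```text
t: 16.62
tool_pos: [0.5063, 0.182, 0.044]
orientation: [2.655, 1.679, 0.002]
force: [0.4, -0.7, 3.3]
opening: 0.0194
gripper_force: 8.0
```

The TCP settled 4.5 mm off in y, because the earlier reading lagged. I'll reopen, centre and regrip.

Call:
arm_command:
  deltas:
    - [[0,0,0,0,0,0],[0,0,0,0,0,0],[0,0,0,0,0,0],[-0.05,-0.2,0,0,0,0],[0,-0.2,0,0,0,0],[0,0,0,0,0,0],[0,0,0,0,0,0]]
  gripper: -0.3

```text
t: 17.2
tool_pos: [0.5051, 0.1777, 0.0433]
orientation: [-2.655, -1.679, 0.0]
force: [-0.6, -0.0, -0.2]
opening: 0.0327
gripper_force: 0.0
```

Call:
arm_command:
  deltas:
    - [[0,0,0,0,0,0],[0,0,0,0,0,0],[0,0,0,0,0,0],[0,0,0,0,0,0],[0,0,0,0,0,0],[0,0,0,0,0,0]]
  gripper: -1
  squeeze: 12

```text
t: 17.7
tool_pos: [0.5052, 0.1779, 0.0433]
orientation: [-2.655, -1.679, 0.0]
force: [0.2, 0.2, -0.5]
opening: 0.0194
gripper_force: 12.0
```

Call:
arm_command:
  deltas:
    - [[0,0,0,0,0,0],[0,0,0.3,0,0,0],[0,0,0.6,0,0,0],[0,0,1.2,0,0,0],[0,0,1.2,0,0,0],[-0.79,1.14,0,0,0,0],[-0.79,1.14,0,0,0,0],[-0.79,1.14,0,0,0,0],[-0.79,1.14,0,0,0,0],[-0.79,1.14,0,0,0,0],[0,0,0,0,0,0],[0,0,0,0,0,0]]
  squeeze: 25

```text
t: 18.7
tool_pos: [0.4646, 0.2359, 0.0761]
orientation: [-2.653, -1.682, 0.001]
force: [-0.6, -0.1, -0.8]
opening: 0.019
gripper_force: 25.0
```

Call:
arm_command:
  deltas:
    - [[0,0,0,0,0,0],[0,0,0,0,0,0]]

```text
t: 18.87
tool_pos: [0.4658, 0.2347, 0.0763]
orientation: [2.655, 1.679, -0.0]
force: [-0.2, -0.2, -0.9]
opening: 0.0193
gripper_force: 25.0
```

```bash
python3 - <<'E'
from h import *
from plant import monitor
st=monitor.read_state();print(st['tool_pos'],st['force'],st['opening'])
b=eyes.read_camera("scene");a=eyes.read_camera("top")
k=dict(fx=5,fy=5,interpolation=cv2.INTER_CUBIC)
cv2.imwrite("pics/c5.png",np.hstack([cv2.resize(a[170:285,280:360],None,**k),cv2.resize(b[150:265,280:360],None,**k)]))
print(proj("scene",[[.4658,.2346,.034],st['tool_pos'],st['tool_pos']-[0,0,.0293]])-[280,150])
E
```

```text
[0.46575877 0.23473186 0.07632108] [-0.21571602 -0.23105929 -0.91010728] 0.019335789948367082
[[49.47994436 56.46671339]
 [50.27109373 38.82020482]
 [49.71257693 51.14787541]]
```

View pics/c5.png

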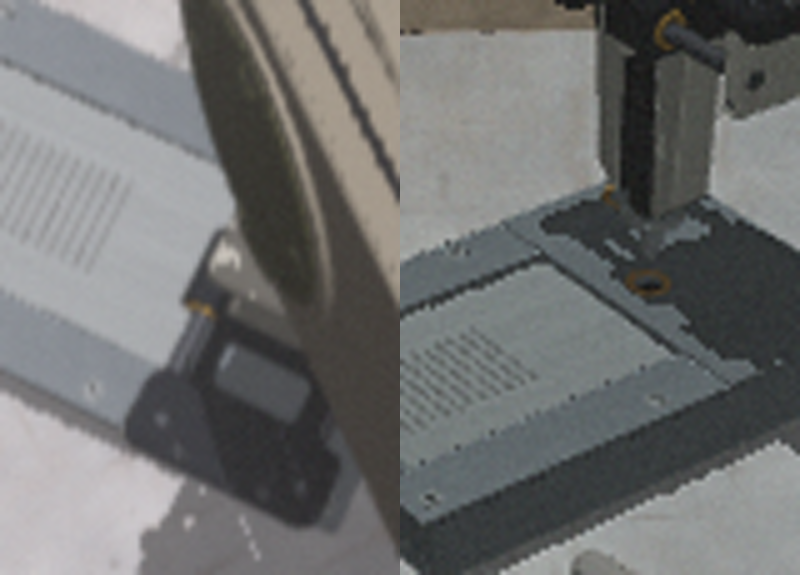

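The pin hangs upright with its tip at crop (650,255), directly over the bush at (649,283) and matching the prediction. I'll lower it, slowing at the hole.

Call:
arm_command:
  deltas:
    - [[0,0,-0.3,0,0,0],[0,0,-0.4,0,0,0],[0,0,-0.3,0,0,0],[0,0,-0.15,0,0,0],[0,0,-0.15,0,0,0],[0,0,-0.15,0,0,0],[0,0,-0.1,0,0,0]]

```text
t: 19.55
tool_pos: [0.4657, 0.2349, 0.0606]
orientation: [-2.655, -1.679, 0.0]
force: [-0.4, -0.2, -1.0]
opening: 0.0186
gripper_force: 25.0
```

Call:
arm_command:
  deltas:
    - [[0,0,-0.1,0,0,0],[0,0,-0.1,0,0,0],[0,0,-0.1,0,0,0],[0,0,-0.1,0,0,0],[0,0,0,0,0,0]]

```text
t: 19.97
tool_pos: [0.4656, 0.2348, 0.0566]
orientation: [2.655, 1.679, -0.0]
force: [0.8, -0.0, -0.1]
opening: 0.0189
gripper_force: 25.0
```

Call:
arm_command:
  deltas:
    - [[0,0,-0.15,0,0,0],[0,0,-0.2,0,0,0],[0,0,-0.2,0,0,0],[0,0,-0.2,0,0,0],[0,0,-0.2,0,0,0],[0,0,-0.1,0,0,0],[0,0,0,0,0,0]]

```text
t: 20.55
tool_pos: [0.4654, 0.2348, 0.0459]
orientation: [-2.655, -1.679, 0.001]
force: [0.6, -0.6, -0.5]
opening: 0.0189
gripper_force: 25.0
```

Call:
arm_command:
  deltas:
    - [[0,0,-0.1,0,0,0],[0,0,-0.08,0,0,0],[0,0,-0.05,0,0,0],[0,0,0,0,0,0]]

```text
t: 20.88
tool_pos: [0.4657, 0.2349, 0.0439]
orientation: [-2.655, -1.679, 0.0]
force: [0.4, -0.6, -1.1]
opening: 0.0187
gripper_force: 25.0
```

Depth reached (flange about 0.5 mm off). I'll release, retreat and look.

Call:
arm_command:
  deltas:
    - [[0,0,-0.03,0,0,0],[0,0,0,0,0,0],[0,0,0,0,0,0],[0,0,0,0,0,0],[0,0,0.3,0,0,0],[0,0,1.0,0,0,0],[0,0,2.0,0,0,0],[0,0,3.0,0,0,0],[0,0,3.0,0,0,0],[0,0,1.0,0,0,0]]
  gripper: -0.3

```text
t: 21.72
tool_pos: [0.4682, 0.2359, 0.1527]
orientation: [2.654, 1.679, 0.011]
force: [1.1, 0.3, 0.5]
opening: 0.0323
gripper_force: 0.0
```

Call:
arm_command:
  deltas:
    - [[1.0,-3.5,0,0,0,0],[1.0,-3.5,0,0,0,0],[1.0,-3.5,0,0,0,0],[1.0,-3.5,0,0,0,0],[1.0,-3.5,0,0,0,0],[1.0,-3.5,0,0,0,0],[0,-3.5,0,0,0,0],[0,0,0,0,0,0],[0,0,0,0,0,0],[0,0,0,0,0,0]]

```text
t: 22.55
tool_pos: [0.5256, -0.0099, 0.1468]
orientation: [-2.656, -1.678, -0.0]
force: [0.3, 0.2, -0.3]
opening: 0.0326
gripper_force: 0.0
```

```bash
python3 - <<'E'
from h import *
from plant import monitor
st=monitor.read_state();print(st['t'],st['tool_pos'])
b=eyes.read_camera("scene");a=eyes.read_camera("top")
k=dict(fx=4,fy=4,interpolation=cv2.INTER_CUBIC)
cv2.imwrite("pics/c6.png",np.hstack([cv2.resize(a[150:290,265:365],None,**k),cv2.resize(b[150:290,255:355],None,**k)]))
print((proj("scene",[.4658,.2346,.062])-[255,150])*4,(proj("top",[.4658,.2346,.062])-[265,150])*4)
E
```

```text
22.55 [ 0.52560363 -0.00989631  0.14677577]
[[300.02380583 179.43758462]] [[279.57506225 312.61797112]]
```

View pics/c6.png

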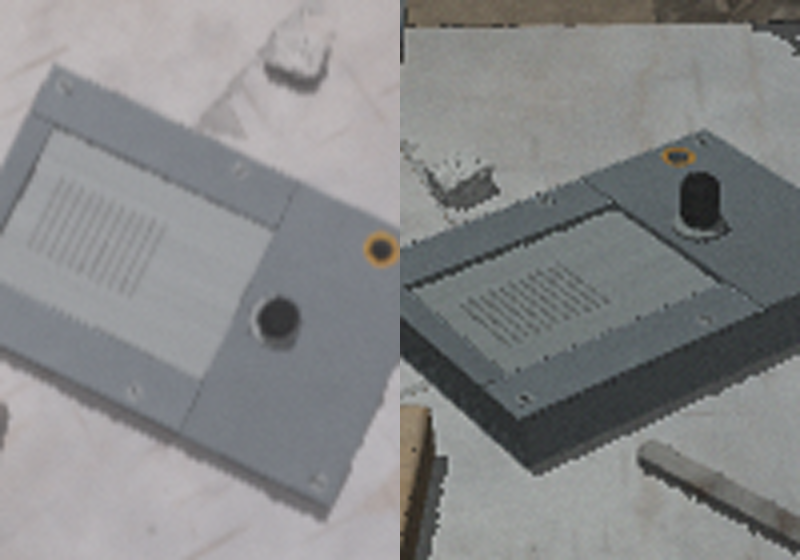

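The pin stands upright in the lock hole with its flange on the deck (scene crop (700,205), top crop (278,317)). The shutter is shut and the chip is on the bench. I'll hand in.

```bash
python3 -c "
from plant import ticket
print(ticket.close_job())"
```

```text
the job is handed in; nothing more can be done
None
```

The chip is on the bench clear of the inlet, the shutter is fully shut and the pin is down in the lock hole with its flange on the deck; I handed the job in at about 22.6 s, and no verdict was returned.

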